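# Slide copper slugs into the open wells of a carrier

## Robot

A 6-joint arm with a two-finger parallel gripper is mounted at the origin on the work surface. World frame = base frame: x ahead of the robot, y to its left, z up, the work surface at z = 0. Lengths are in m, angles in rad, forces in N, time in s.
With the tool pointing down it reaches from about 0.325 to 0.85 m from the base axis. Payload 4.4 kg.
Tool frame: the origin (TCP) lies at the very end of the fingers, on their centre line; the grasp point (between the pads) lies 19 mm behind it (ctrl.hold_point_z is the distance from the TCP to the grasp point, in m); z points along the fingers, y is the line along which they close (so a half turn about z gives the same grasp; the last joint's range is limited). The gripper opens to 94 mm and grips with 3 to 60 N. Pads are 16 mm wide; open, the fingers measure 119 mm over their backs; the gripper's body (75 mm by 177 mm) begins 78 mm behind the grasp point.
Start: joints at [0.977, 0.207, 1.542, -0, 1.393, -0.15], TCP at [0.247, 0.519, 0.205] pointing down, gripper open.
Joint ranges: [-2.73, 2.73], [-0.86, 2.22], [0.23, 2.46], [-1.11, 4.25], [0.08, 2.63], [-2.82, 2.82]. Speed limits (rad/s): [2.79, 2.79, 3.14, 3.14, 3.14, 3.14].

## Interface

Orientations are given as a unit quaternion [w, x, y, z].
In Python, from plant import ctrl gives the robot as it stands.
- The arm moves only by the tool jog_arm, never from a script. Its argument "series" is a list of rows, each a list of 3 entries, a list of its own where there are three numbers: the shift along the tool's x, y, z in cm, then the turn about the tool's z in degrees, then the finger opening in cm, from 0 to 9.4. A call has 1 to 8 rows; each row is the pose to reach, as a shift and turn from the pose commanded when the call began, along the tool's axes at that moment; what a row does not reach only later rows make up. A row lasts 1/10 s, in which the tool goes at most 50 mm and 8.59 degrees, less where a joint would pass 70% of its speed; a pose out of reach is approached as far as the arm can. A call with a gripper value outside its range is refused whole. The fingers move at their own pace and stop on an object; the grip force is fixed at half the most. Time passes only in rows, so rows that repeat a pose let the fingers close. It gives the time, the measured TCP pose, the force, the opening and the grip force at its end, in the units of the state.
- ctrl.get_state(): the state, without advancing time (a new reading comes with each control period).
- ctrl.camera(name): name is "scene" or "top" or "wrist"; returns a dict with "frame" (384x512x3 uint8, blue, green, red), "vfov" (degrees; the focal length in pixels is half the picture's height over the tangent of half this angle, whatever the lens; pixels are square), "cx", "cy" (the principal point, pixels), "pose" (4x4, takes a point from camera to world coordinates). Camera axes: x right, y up, looking along -z (the intrinsics and any distortion apply to the point x, -y, -z); pixel columns grow to the right and rows downward; lengths in m; the calibration is good to about 2 mm. A picture is of the moment at which its call begins. There is no depth.
- ctrl.finish_job(): hands the job in; it is judged then, once.
The state is a dict: "time_s": time; "q": joint angles; "joint_velocities": joint speeds; "effort": joint torques, N m; "position": TCP position; "ee_rot": TCP orientation; "wrist_force": force on the tool from outside, world axes, zero at the start; "wrist_torque": the same for the moment, N m; "gripper_width": finger opening in m; "grasp_force": force on a finger pad.
Only numpy, scipy, OpenCV 4.12 (cv2) and the standard library are available. Lean on these libraries where they do the work, as an engineer would, in place of code of your own. Each camera call takes 0.05 s, during which the arm holds its last target. There are 200 camera calls.

## Task

Three copper slugs stand loose on the deck of the flat grey well carrier: slide each of them across the deck into an empty well, so that all six wells hold one slug each, lying flat at the bottom. Push the slugs along, do not lift them off the deck, and leave the heat sinks and the tools around where they are.

Things in the scene. Friction and masses are not known exactly. Their poses are not given: they have to be found in the camera images.
- carrier: the carrier: a fixed, level, plain grey plate, 262 (its x) x 320 (its y) x 22 mm, on the bench, turned some degrees; origin at the centre of its underside, z up, deck at z = 22 mm. Its -x edge is open, the other three carry an aluminium lip outside the plate, 6 mm wide and 5 mm above the deck. Two rows of three wells (x = 32 and 92 mm) lie in the +x half; the -x half is a flat apron
- well0 (a point): centre of the mouth of a well, level with the deck (carrier frame x = 32, y = -66 mm): a round blind pocket 40 mm across and 10 mm deep, with a flat black floor. Three of the six wells, different ones each time, already hold a slug
- well1 (a point): centre of the mouth of a well, level with the deck (carrier frame x = 32, y = 0 mm): a round blind pocket 40 mm across and 10 mm deep, with a flat black floor. Three of the six wells, different ones each time, already hold a slug
- well2 (a point): centre of the mouth of a well, level with the deck (carrier frame x = 32, y = 66 mm): a round blind pocket 40 mm across and 10 mm deep, with a flat black floor. Three of the six wells, different ones each time, already hold a slug
- well3 (a point): centre of the mouth of a well, level with the deck (carrier frame x = 92, y = -66 mm): a round blind pocket 40 mm across and 10 mm deep, with a flat black floor. Three of the six wells, different ones each time, already hold a slug
- well4 (a point): centre of the mouth of a well, level with the deck (carrier frame x = 92, y = 0 mm): a round blind pocket 40 mm across and 10 mm deep, with a flat black floor. Three of the six wells, different ones each time, already hold a slug
- well5 (a point): centre of the mouth of a well, level with the deck (carrier frame x = 92, y = 66 mm): a round blind pocket 40 mm across and 10 mm deep, with a flat black floor. Three of the six wells, different ones each time, already hold a slug
- slug0_center (a point): centre of a copper slug: a plain upright cylinder 32 mm across, 9 mm high, 45 to 90 g; it stands on the deck at first, its centre 4.5 mm above the deck
- slug1_center (a point): centre of a copper slug: a plain upright cylinder 32 mm across, 9 mm high, 45 to 90 g; it stands on the deck at first, its centre 4.5 mm above the deck
- slug2_center (a point): centre of a copper slug: a plain upright cylinder 32 mm across, 9 mm high, 45 to 90 g; it stands on the deck at first, its centre 4.5 mm above the deck
- slug3_center (a point): centre of a copper slug, the same as the others (32 mm across, 9 mm high), which lies in a well from the start, its top 1 mm below the deck, its centre 5.5 mm below the deck
- slug4_center (a point): centre of a copper slug, the same as the others (32 mm across, 9 mm high), which lies in a well from the start, its top 1 mm below the deck, its centre 5.5 mm below the deck
- slug5_center (a point): centre of a copper slug, the same as the others (32 mm across, 9 mm high), which lies in a well from the start, its top 1 mm below the deck, its centre 5.5 mm below the deck
- sink0_mid (a point): centre of a small loose finned aluminium heat sink that stands on the deck apron among the slugs: 40 (its x) x 30 (its y) x 30 mm high, 120 g; any yaw; must stay where it is
- sink1_mid (a point): centre of a small loose finned aluminium heat sink that stands on the deck apron among the slugs: 40 (its x) x 30 (its y) x 30 mm high, 120 g; any yaw; must stay where it is
- driver_grip (a point): handle of an orange screwdriver, 170 mm long, lying along its own x on the bench to the left of the carrier; not needed
- pliers: small red-handled pliers, 160 x 60 x 14 mm, lying along its own x on the bench to the right of the carrier; origin on the underside at the pivot; not needed
- spudger: flat blue plastic pry bar, 180 x 12 x 6 mm, lying along its own x on the bench to the left; origin on the underside; not needed
- gasket: flat black rubber ring, 54 mm across, 5 mm high, on the bench to the right; not needed
Not all that is in view belongs to the job. Leave any green look-alike of the part that bears slug3_center alone.

How it is judged:
By the outcome, as a careful person would: the job done as asked, in the order asked, and still so for the second after the job is handed in, with the robot touching nothing.
It also fails if it takes over 67 s, if anything falls off the work surface, if the arm or the gripper's body presses on something with over 40 N, if the wrist force passes 120 N, or if a joint passes its speed limit or range.

## Working session

There is one attempt and no reset: what is moved stays moved. The work goes in short steps, Python scripts to look and compute and a tool call to move; the robot and the scene stay as the last step left them, time stands still between calls to the robot, and variables do not carry over. Pictures are saved under pics/ and viewed, at most 10 in all, crops included, and the job is handed in when it is done.

Besides the shell and the picture viewer there is one more tool, called after "Emit:" by a JSON object that holds its "op" and its "data", one argument or row to a line. jog_arm: Moves the arm, as the interface text tells. Its arguments: {"type":"object","properties":{"series":{"type":"array"}},"required":["series"]}

```bash
ls; mkdir -p pics
python3 - <<'E'
from plant import ctrl
import cv2,numpy as np
for n in("top","scene"):
    c=ctrl.camera(n);cv2.imwrite(f"pics/{n}0.png",c["frame"]);print(n,{k:v for k,v in c.items() if k!="frame"})
s=ctrl.get_state();print(s)
E
```

```text
pics
top {'vfov': 53.157257231912574, 'cx': 256.13788294903134, 'cy': 190.84055876673096, 'pose': array([[ 0.01578279,  0.9793394 , -0.20160666,  0.38994722],
       [-0.99987177,  0.01491166, -0.00583905, -0.03368353],
       [-0.00271212,  0.20167296,  0.97944916,  1.02175199],
       [ 0.        ,  0.        ,  0.        ,  1.        ]])}
scene {'vfov': 56.51599886251981, 'cx': 259.488148523603, 'cy': 199.6277526060038, 'pose': array([[-0.83351696, -0.46200049,  0.30299343,  0.90389221],
       [ 0.55228694, -0.71174161,  0.43405416,  0.45759389],
       [ 0.01511979,  0.52913082,  0.84840554,  0.99580977],
       [ 0.        ,  0.        ,  0.        ,  1.        ]])}
{'time_s': 0.1, 'q': array([ 9.76504995e-01,  2.07330657e-01,  1.54279298e+00,  2.08644318e-05,
        1.39351752e+00, -1.50515978e-01]), 'joint_velocities': array([ 9.91648389e-04, -2.55242968e-03, -4.54536656e-03,  1.72262591e-03,
       -5.54554161e-05, -5.85756622e-05]), 'effort': array([ 4.62166736e-04, -3.71867967e+01, -2.82290679e+01,  7.01816892e-02,
        3.12312541e-02, -5.44455429e-05]), 'position': array([0.24647739, 0.51868813, 0.20441787]), 'ee_rot': array([-3.82243436e-04,  2.20073101e-01,  9.75482845e-01, -9.50311385e-04]), 'wrist_force': array([-0.54268703,  0.19464219,  0.5060143 ]), 'wrist_torque': array([ 0.02120569, -0.00966877,  0.00910047]), 'grasp_force': 0.0, 'gripper_width': 0.09413188257578471}
```

View pics/top0.png

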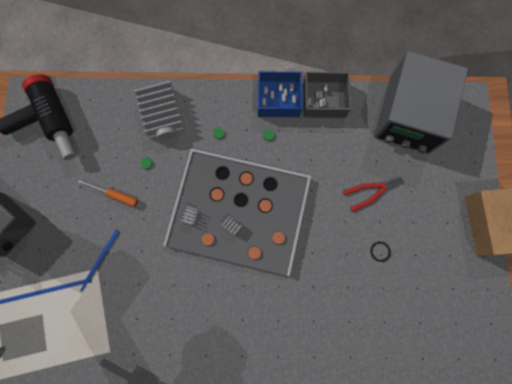

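The top view shows three loose slugs at about (208,240), (255,254) and (279,238). The sinks are at (190,215) and (232,226). The empty (black) wells are at (223,173), (270,184) and (241,200), and the filled ones at (247,179), (217,194) and (265,205). The green look-alikes lie on the bench and will be left alone.

```bash
cat > h.py <<'E'
from plant import ctrl
import cv2,numpy as np
def ray(c,u,v,z):
    f=192/np.tan(np.radians(c["vfov"]/2));P=c["pose"]
    d=P[:3,:3]@np.array([(u-c["cx"])/f,-(v-c["cy"])/f,-1.]);o=P[:3,3]
    return (o+d*(z-o[2])/d[2])[:2]
def proj(c,p):
    f=192/np.tan(np.radians(c["vfov"]/2));P=c["pose"]
    q=P[:3,:3].T@(np.array(p)-P[:3,3]);return np.array([c["cx"]-f*q[0]/q[2],c["cy"]+f*q[1]/q[2]])
def blobs(m,a0,a1):
    n,_,st,ce=cv2.connectedComponentsWithStats(m.astype(np.uint8))
    return [(ce[i].round(1),int(st[i,4])) for i in range(1,n) if a0<st[i,4]<a1]
def masks(im):
    hsv=cv2.cvtColor(im,cv2.COLOR_BGR2HSV);h,s,v=cv2.split(hsv)
    return (h<16)&(s>90)&(v>90), v<45
E
python3 - <<'E'
from h import *
for n in("top","scene"):
    c=ctrl.camera(n);co,bl=masks(c["frame"])
    print(n,"copper")
    for p,a in blobs(co,40,700): print(p,a,ray(c,*p,.031).round(4),ray(c,*p,.021).round(4))
    print("black")
    for p,a in blobs(bl,40,700): print(p,a,ray(c,*p,.022).round(4))
    if n=="top":
        cv2.imwrite("pics/crop.png",cv2.resize(c["frame"][140:285,155:320],None,fx=4.1,fy=4.1,interpolation=cv2.INTER_CUBIC))
E
```

```text
top copper
[368.7  77.6] 223 [ 0.9228 -0.3382] [ 0.9282 -0.3413]
[245.9 178.2] 116 [ 6.277e-01 -1.000e-04] [6.301e-01 3.000e-04]
[366.  193.4] 396 [ 0.5914 -0.3168] [ 0.5934 -0.3197]
[120.8 197. ] 291 [0.5719 0.3278] [0.5738 0.3315]
[216.7 194.2] 118 [0.5833 0.0759] [0.5852 0.077 ]
[265.  205.3] 123 [ 0.5556 -0.0516] [ 0.5573 -0.0517]
[207.6 238.8] 121 [0.4661 0.095 ] [0.4669 0.0963]
[278.4 237.4] 122 [ 0.4725 -0.0869] [ 0.4734 -0.0875]
[254.2 252.4] 124 [ 0.4335 -0.0254] [ 0.4339 -0.0253]
[510.3 273.7] 61 [ 0.3905 -0.6713] [ 0.3905 -0.6778]
black
[327.4  77.8] 312 [ 0.9254 -0.2242]
[323.1 111.4] 277 [ 0.8237 -0.2101]
[222.  172.5] 131 [0.6446 0.0648]
[269.9 183.6] 133 [ 0.616  -0.0642]
[240.5 199.5] 142 [0.5717 0.0133]
scene copper
[472.8 144.8] 340 [-0.2053  0.1859] [-0.2168  0.1831]
[205.7 150. ] 211 [ 0.6039 -0.3073] [ 0.6008 -0.3152]
[272.2 177. ] 65 [ 0.4751 -0.0868] [ 0.4707 -0.0924]
[292.8 184.5] 64 [ 0.4355 -0.0253] [ 0.4307 -0.0303]
[256.8 197.8] 77 [ 0.5627 -0.0464] [ 0.5592 -0.0516]
[307.2 216.2] 79 [0.4687 0.0951] [0.4641 0.0913]
[246.1 220.2] 87 [0.635  0.0037] [ 0.6322 -0.001 ]
[272.1 231.9] 91 [0.5908 0.0803] [0.5875 0.0764]
[327.7 300.1] 289 [0.5815 0.333 ] [0.5782 0.3317]
black
[499.1  47.9] 567 [-0.776  -0.1232]
[437.3  59.5] 349 [-0.4787 -0.2164]
[394.5  77.4] 276 [-0.2384 -0.2325]
[398.1 106.5] 134 [-0.1284 -0.1026]
[506.1 129.6] 52 [-0.3813  0.2026]
[507.  218.7] 157 [-0.0583  0.4426]
[411.8 371.4] 296 [0.5164 0.5852]
```

View pics/crop.png

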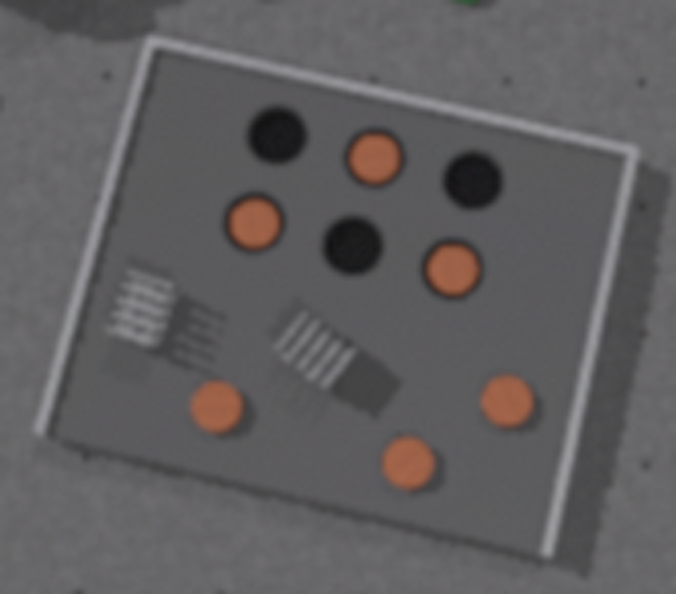

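View pics/scene0.png

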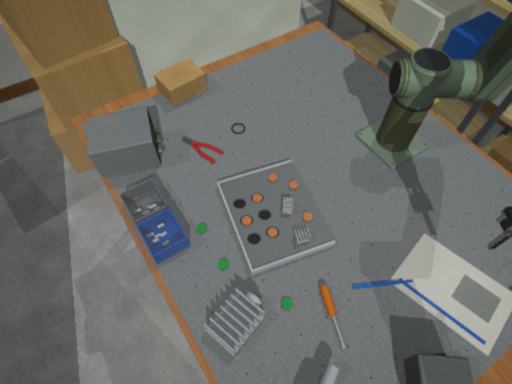

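The enlarged crop confirms it: dark empty wells at crop (277,135), (473,180) and (352,245), and three loose slugs with shadows at (217,407), (408,462) and (507,401). The sink tops are at about (142,303) and (315,347). The scene view agrees.

```bash
cat >> h.py <<'E'
# carrier fit
import json,os
if os.path.exists("fit.json"):
    F=json.load(open("fit.json"));R=np.array(F["R"]);t=np.array(F["t"])
    C2W=lambda p:R@np.array(p)+t
    W2C=lambda p:R.T@(np.array(p)-t)
E
python3 - <<'E'
from h import *
import json
c=ctrl.camera("top")
W={5:((222,172.5),.022),3:((269.9,183.6),.022),1:((240.5,199.5),.022),4:((245.9,178.2),.021),2:((216.7,194.2),.021),0:((265,205.3),.021)}
cf=np.array([[32,-66],[32,0],[32,66],[92,-66],[92,0],[92,66]])/1000
w=np.array([ray(c,*W[i][0],W[i][1]) for i in range(6)])
H=(cf-cf.mean(0)).T@(w-w.mean(0));U,S,Vt=np.linalg.svd(H);R=Vt.T@U.T;t=w.mean(0)-R@cf.mean(0)
print(np.degrees(np.arctan2(R[1,0],R[0,0])),t,((cf@R.T+t-w)*1000).round(1))
json.dump(dict(R=R.tolist(),t=t.tolist()),open("fit.json","w"))
W2C=lambda p:R.T@(np.array(p)-t)
for n,p,z in(("s0",(207.6,238.8),.031),("s1",(254.2,252.4),.031),("s2",(278.4,237.4),.031)):print(n,W2C(ray(c,*p,z)).round(4))
for n,p in (("A",(142,303)),("B",(315,347)),("A1",(133,262)),("A2",(176,278)),("A3",(153,345)),("A4",(107,333)),("B1",(300,308)),("B2",(357,345)),("B3",(330,388)),("B4",(272,345))):
    print(n,W2C(ray(c,155+p[0]/4.1-.4,140+p[1]/4.1-.4,.052)).round(4))
for n,p in (("TL",(152,42)),("TR",(635,152)),("BR",(549,553)),("BL",(41,430))):
    print(n,W2C(ray(c,155+p[0]/4.1-.4,140+p[1]/4.1-.4,.027)).round(4))
E
```

```text
-12.29534720581576 [0.54025639 0.01977552] [[ 0.2  0.2]
 [-0.2 -0.3]
 [ 0.4  0.5]
 [ 0.1 -0.2]
 [ 0.  -0.1]
 [-0.4 -0.1]]
s0 [-0.0884  0.0577]
s1 [-0.0947 -0.0668]
s2 [-0.0434 -0.1187]
A [-0.038   0.1166]
B [-0.0401  0.0052]
A1 [-0.0143  0.1288]
A2 [-0.018  0.1  ]
A3 [-0.0617  0.1031]
A4 [-0.061   0.1328]
B1 [-0.0186  0.0201]
B2 [-0.033  -0.0198]
B3 [-0.0625 -0.0099]
B4 [-0.0449  0.0314]
TL [0.1339 0.161 ]
TR [ 0.1332 -0.1645]
BR [-0.1285 -0.164 ]
BL [-0.1276  0.1624]
```

```bash
cat >> h.py <<'E'
def plan(rows,s=None):
    """rows: (slug centre x,y carrier mm, push heading carrier deg, gap mm, tcp z mm) -> tool shift cm, turn deg; pushes with the tool's -x side"""
    s=s or ctrl.get_state()
    from scipy.spatial.transform import Rotation as Ro
    w,x,y,z=s["ee_rot"];M=Ro.from_quat([x,y,z,w]).as_matrix();yaw=np.degrees(np.arctan2(-M[1,0],-M[0,0]))
    print("t",round(s["time_s"],2),"tcp carrier",(W2C(s["position"][:2])*1000).round(1),"z",(s["position"][2]*1000).round(1),"heading(c)",round(yaw+12.295,1),"q6",s["q"][5].round(2),"F",s["wrist_force"].round(1),"w",s["gripper_width"].round(4))
    for x,y,h,g,z in rows:
        a=np.radians(h);p=np.r_[C2W((np.array([x,y])-(20.5+g)*np.array([np.cos(a),np.sin(a)]))/1000),z/1000]
        d=M.T@(p-s["position"])*100
        print((x,y,h,g,z),"->",d.round(2),round(-((h-12.295-yaw+180)%360-180),1))
E
python3 - <<'E'
from h import *
plan([(-43.4,-118.7,5.9,9,100),(-43.4,-118.7,5.9,9,25)])
E
```

```text
Traceback (most recent call last):
  File "h.py", line 27, in plan
    print("t",round(s["time_s"],2),"tcp carrier",(W2C(s["position"][:2])*1000).round(1),"z",(s["position"][2]*1000).round(1),"heading(c)",round(yaw+12.295,1),"q6",s["q"][5].round(2),"F",s["wrist_force"].round(1),"w",s["gripper_width"].round(4))
                                                                                                                                                                                                                        ^^^^^^^^^^^^^^^^^^^^^^^^
AttributeError: 'float' object has no attribute 'round'
```

```bash
sed -i 's/s\["gripper_width"\].round(4)/round(s["gripper_width"],4)/' h.py
python3 - <<'E'
from h import *
plan([(-43.4,-118.7,5.9,9,100),(-43.4,-118.7,5.9,9,25)])
E
```

```text
t 0.25 tcp carrier [-393.1  425.2] z 204.9 heading(c) -13.1 q6 -0.15 F [-0.  -0.1  0.7] w 0.0938
(-43.4, -118.7, 5.9, 9, 100) -> [-43.63 -45.98  10.53] -19.0
(-43.4, -118.7, 5.9, 9, 25) -> [-43.63 -45.97  18.03] -19.0
```

Emit:
{"op": "jog_arm", "data": {
  "series": [
    [[-43.6,-46,5],-19,2],
    [[-43.6,-46,5],-19,2],
    [[-43.6,-46,5],-19,2],
    [[-43.6,-46,5],-19,2],
    [[-43.6,-46,5],-19,2],
    [[-43.6,-46,5],-19,2],
    [[-43.6,-46,5],-19,2],
    [[-43.6,-46,5],-19,2]
  ]
}}

```text
time_s: 1.05
position: [0.3696, 0.1416, 0.1744]
ee_rot: [0.001, 0.056, 0.998, 0.0]
wrist_force: [1.4, -0.5, 0.9]
gripper_width: 0.0333
grasp_force: 0.0
```

Run:
```python
from h import *
plan([(-43.4,-118.7,5.9,9,100),(-43.4,-118.7,5.9,9,25)])
```

```text
t 1.05 tcp carrier [-192.7   82.7] z 174.4 heading(c) 5.9 q6 -1.31 F [ 1.4 -0.5  0.9] w 0.0333
(-43.4, -118.7, 5.9, 9, 100) -> [ -9.82 -21.57   7.44] 0.0
(-43.4, -118.7, 5.9, 9, 25) -> [ -9.81 -21.57  14.94] 0.0
```

Emit:
{"op": "jog_arm", "data": {
  "series": [
    [[-9.5,-21,6],0,2],
    [[-9.5,-21,6],0,2],
    [[-9.5,-21,6],0,2],
    [[-9.5,-21,6],0,2],
    [[-9.5,-21,6],0,2],
    [[-9.5,-21,6],0,2],
    [[-9.5,-21,6],0,2],
    [[-9.5,-21,6],0,2]
  ]
}}

```text
time_s: 1.85
position: [0.44, -0.075, 0.1144]
ee_rot: [-0.0, 0.056, 0.998, 0.0]
wrist_force: [-0.4, 0.2, -0.0]
gripper_width: 0.0203
grasp_force: 0.0
```

Run:
```python
from h import *
plan([(-43.4,-118.7,5.9,9,50),(-43.4,-118.7,5.9,9,25)])
c=ctrl.camera("top")
cv2.imwrite("pics/a1.png",cv2.resize(c["frame"][140:285,155:320],None,fx=4.1,fy=4.1,interpolation=cv2.INTER_CUBIC))
```

```text
t 1.85 tcp carrier [ -77.8 -114. ] z 114.4 heading(c) 5.9 q6 -1.82 F [-0.4  0.2 -0. ] w 0.0203
(-43.4, -118.7, 5.9, 9, 50) -> [-0.43 -0.83  6.44] 0.0
(-43.4, -118.7, 5.9, 9, 25) -> [-0.43 -0.83  8.94] 0.0
```

Emit:
{"op": "jog_arm", "data": {
  "series": [
    [[-0.4,-0.8,4],0,2],
    [[-0.4,-0.8,7.5],0,2],
    [[-0.4,-0.8,8.9],0,2],
    [[-0.4,-0.8,8.9],0,2],
    [[-0.4,-0.8,8.9],0,2]
  ]
}}

```text
time_s: 2.4
position: [0.4435, -0.0833, 0.0257]
ee_rot: [0.0, 0.055, 0.998, -0.0]
wrist_force: [0.2, 0.2, -0.1]
gripper_width: 0.0199
grasp_force: 0.0
```

Run:
```python
from h import *
plan([(-43.4,-118.7,5.9,0,25),(60,-108,5.9,0,25)])
c=ctrl.camera("top")
cv2.imwrite("pics/a2.png",cv2.resize(c["frame"][140:285,155:320],None,fx=4.1,fy=4.1,interpolation=cv2.INTER_CUBIC))
```

```text
t 2.4 tcp carrier [ -72.5 -121.3] z 25.7 heading(c) 6.0 q6 -1.84 F [ 0.2  0.2 -0.1] w 0.0199
(-43.4, -118.7, 5.9, 0, 25) -> [-0.88 -0.04  0.07] 0.1
(60, -108, 5.9, 0, 25) -> [-11.27  -0.05   0.08] 0.1
```

View pics/a2.png

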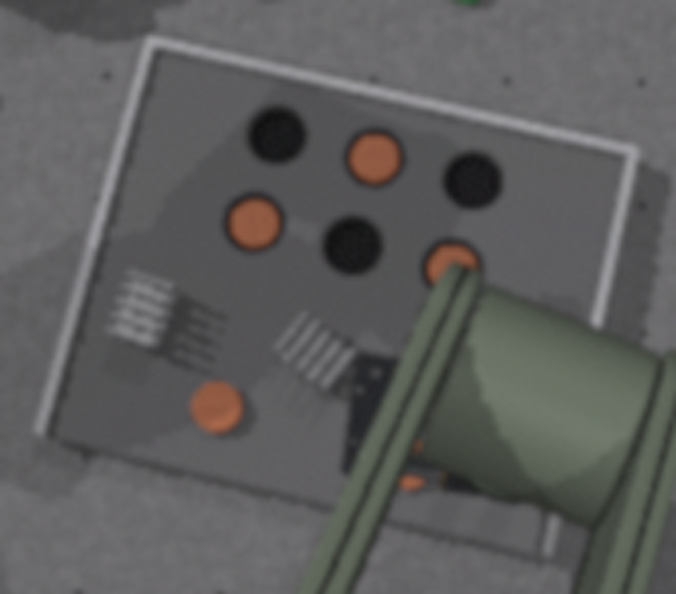

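The arm hides the slug in this view; nothing else has moved. I'll push the first leg.

Emit:
{"op": "jog_arm", "data": {
  "series": [
    [[-0.8,0,0],0,2],
    [[-2,0,0],0,2],
    [[-3.8,0,0],0,2],
    [[-5.6,0,0],0,2],
    [[-7.5,0,0],0,2],
    [[-9.3,0,0],0,2],
    [[-10.6,0,0],0,2],
    [[-11.3,0,0],0,2]
  ]
}}

```text
time_s: 3.25
position: [0.5581, -0.0974, 0.0259]
ee_rot: [0.001, 0.056, 0.998, -0.0]
wrist_force: [-0.1, 0.4, 0.2]
gripper_width: 0.0199
grasp_force: 0.3
```

Run:
```python
from h import *
plan([(60,-108,5.9,8,25),(60,-108,30,8,25),(60,-108,52.7,8,25)])
for n in("scene","wrist"):
    c=ctrl.camera(n)
    co,_=masks(c["frame"])
    for p,a in blobs(co,25,9000): print(n,p,a,(W2C(ray(c,*p,.031))*1000).round(1))
```

```text
t 3.25 tcp carrier [  42.4 -110.7] z 25.9 heading(c) 5.9 q6 -1.78 F [-0.1  0.4  0.2] w 0.0199
(60, -108, 5.9, 8, 25) -> [1.07 0.09 0.09] -0.0
(60, -108, 30, 8, 25) -> [ 0.82 -1.07  0.09] -24.1
(60, -108, 52.7, 8, 25) -> [ 0.17 -1.99  0.09] -46.8
scene [260.3  47.4] 1010 [-254.5 -774.4]
scene [381.5  72.1] 122 [-665.4 -450.7]
scene [111.9 108.5] 945 [ 402.8 -621.9]
scene [489.1 157.6] 205 [-779.2   71.2]
scene [205.7 150. ] 215 [ 131.8 -306. ]
scene [163.3 287.9] 1519 [381.2 122.5]
scene [292.8 184.5] 64 [-92.7 -66.3]
scene [243.9 189. ] 70 [  63.1 -106.1]
scene [256.8 197.7] 78 [ 35.9 -60.2]
scene [307.2 216.3] 79 [-85.8  58.6]
scene [246.2 220.4] 84 [95.9  5.2]
scene [272. 232.] 91 [36.9 70.1]
scene [327.6 300. ] 288 [-26.2 314.5]
scene [498.4 371.1] 733 [-341.3  624.1]
wrist [369.8   3.8] 261 [-79.2 -68.7]
wrist [325.9 215.6] 2254 [ 29.2 -73.3]
wrist [254.8 261.6] 1778 [  61.2 -110.1]
wrist [424.5 326.1] 307 [93.2 -2.5]
```

Run:
```python
from h import *
plan([(62.5,-108.5,h,9,25) for h in (5.9,14,22,30,38,46,53)]+[(92,-66,53,0,25)])
```

```text
t 3.35 tcp carrier [  41.6 -110.8] z 25.7 heading(c) 5.9 q6 -1.78 F [-0.  -0.6  0.4] w 0.02
(62.5, -108.5, 5.9, 9, 25) -> [0.85 0.01 0.07] -0.0
(62.5, -108.5, 14, 9, 25) -> [ 0.82 -0.4   0.07] -8.1
(62.5, -108.5, 22, 9, 25) -> [ 0.74 -0.81  0.07] -16.1
(62.5, -108.5, 30, 9, 25) -> [ 0.59 -1.19  0.07] -24.1
(62.5, -108.5, 38, 9, 25) -> [ 0.4  -1.56  0.07] -32.1
(62.5, -108.5, 46, 9, 25) -> [ 0.16 -1.89  0.07] -40.1
(62.5, -108.5, 53, 9, 25) -> [-0.09 -2.15  0.07] -47.1
(92, -66, 53, 0, 25) -> [-4.07  2.44  0.08] -47.1
```

Emit:
{"op": "jog_arm", "data": {
  "series": [
    [[0.9,0,0],0,2],
    [[0.9,-0.4,0],-8,2],
    [[0.8,-0.8,0],-16,2],
    [[0.6,-1.2,0],-24,2],
    [[0.4,-1.6,0],-32,2],
    [[0.2,-1.9,0],-40,2],
    [[-0.1,-2.1,0],-47,2],
    [[-0.1,-2.1,0],-47,2]
  ]
}}

```text
time_s: 4.15
position: [0.5533, -0.118, 0.0253]
ee_rot: [-0.0, -0.346, 0.938, 0.0]
wrist_force: [-0.5, 0.7, 0.2]
gripper_width: 0.0199
grasp_force: 0.0
```

Run:
```python
from h import *
plan([(62.5,-108.5,53,0,25),(92,-66,53,0,25)])
for n in("scene",):
    c=ctrl.camera(n)
    co,_=masks(c["frame"])
    for p,a in blobs(co,55,95): print(n,p,a,(W2C(ray(c,*p,.031))*1000).round(1))
```

```text
t 4.15 tcp carrier [  42.1 -131.8] z 25.3 heading(c) 52.8 q6 -2.64 F [-0.5  0.7  0.2] w 0.0199
(62.5, -108.5, 53, 0, 25) -> [-1.04 -0.23  0.03] -0.2
(92, -66, 53, 0, 25) -> [-6.21 -0.01  0.03] -0.2
scene [292.8 184.6] 65 [-92.6 -66. ]
scene [243.6 189.1] 74 [  64.1 -106.1]
scene [256.8 197.7] 78 [ 35.9 -60.2]
scene [307.2 216.2] 78 [-86.   58.3]
scene [246.2 220.3] 83 [95.8  4.9]
scene [272. 232.] 91 [36.9 70.1]
```

Emit:
{"op": "jog_arm", "data": {
  "series": [
    [[-0.8,0,0],0,2],
    [[-1.5,0,0],0,2],
    [[-2.4,0,0],0,2],
    [[-3.3,0,0],0,2],
    [[-4.2,0,0],0,2],
    [[-5.0,0,0],0,2],
    [[-5.7,0,0],0,2],
    [[-6.2,0,0],0,2]
  ]
}}

```text
time_s: 5.0
position: [0.602, -0.0771, 0.0252]
ee_rot: [0.0, -0.347, 0.938, 0.0]
wrist_force: [-0.2, -0.2, 0.5]
gripper_width: 0.0199
grasp_force: 0.0
```

Emit:
{"op": "jog_arm", "data": {
  "series": [
    [[-0.1,0,0],0,2],
    [[-0.1,0,0],0,2]
  ]
}}

```text
time_s: 5.2
position: [0.6022, -0.0769, 0.0252]
ee_rot: [-0.0, -0.347, 0.938, 0.0]
wrist_force: [-1.4, 0.8, 0.1]
gripper_width: 0.0203
grasp_force: 0.0
```

Run:
```python
from h import *
plan([(92,-66,53,0,25),(-94.7,-66.8,3,9,80),(-94.7,-66.8,3,9,25)])
for n in("scene",):
    c=ctrl.camera(n)
    co,_=masks(c["frame"])
    for p,a in blobs(co,25,95): print(n,p,a,(W2C(ray(c,*p,.031))*1000).round(1),(W2C(ray(c,*p,.021))*1000).round(1))
```

```text
t 5.2 tcp carrier [ 81.1 -81.3] z 25.2 heading(c) 52.9 q6 -2.55 F [-1.4  0.8  0.1] w 0.0203
(92, -66, 53, 0, 25) -> [0.17 0.05 0.02] -0.1
(-94.7, -66.8, 3, 9, 80) -> [11.36 17.15 -5.48] 49.9
(-94.7, -66.8, 3, 9, 25) -> [11.36 17.15  0.02] 49.9
scene [292.8 184.5] 64 [-92.7 -66.3] [-96.4 -72.2]
scene [256.8 197.8] 76 [ 36.1 -59.9] [ 33.7 -65.8]
scene [239.5 203.1] 75 [ 94.3 -60.7] [ 92.6 -66.6]
scene [307.2 216.3] 79 [-85.8  58.6] [-89.4  54. ]
scene [246.  220.3] 86 [96.4  4.6] [94.6 -0.5]
scene [272.1 232. ] 92 [36.6 70.2] [34.3 65.7]
```

The first slug is in well 3: cast to z=21 mm it sits at (92.6,-66.6). Next is slug 1.

Emit:
{"op": "jog_arm", "data": {
  "series": [
    [[0,0,-5.5],0,2],
    [[4,6,-5.5],8,2],
    [[7,10,-5.5],16,2],
    [[9,14,-5.5],24,2],
    [[11.4,17.2,-5.5],32,2],
    [[11.4,17.2,-5.5],41,2],
    [[11.4,17.2,-5.5],50,2],
    [[11.4,17.2,-5.5],50,2]
  ]
}}

```text
time_s: 6.05
position: [0.4031, -0.0206, 0.0805]
ee_rot: [0.0, 0.083, 0.997, -0.0]
wrist_force: [-0.8, -1.0, 0.5]
gripper_width: 0.0199
grasp_force: 0.0
```

Run:
```python
from h import *
plan([(-94.7,-66.8,3,9,25)])
```

```text
t 6.05 tcp carrier [-125.4  -68.6] z 80.5 heading(c) 2.8 q6 -1.67 F [-0.8 -1.   0.5] w 0.0199
(-94.7, -66.8, 3, 9, 25) -> [-0.12  0.02  5.55] -0.2
```

Descend, then push toward (-20,-63): the travel is 0.9 + 7.5 = 8.4 cm.

Emit:
{"op": "jog_arm", "data": {
  "series": [
    [[0,0,3],0,2],
    [[0,0,5],0,2],
    [[0,0,5.5],0,2],
    [[0,0,5.5],0,2]
  ]
}}

```text
time_s: 6.45
position: [0.4032, -0.0205, 0.0248]
ee_rot: [-0.001, 0.082, 0.997, 0.0]
wrist_force: [-0.2, 0.9, 0.1]
gripper_width: 0.0196
grasp_force: 0.0
```

Emit:
{"op": "jog_arm", "data": {
  "series": [
    [[-0.9,0,0],0,2],
    [[-1.9,0,0],0,2],
    [[-3.2,0,0],0,2],
    [[-4.5,0,0],0,2],
    [[-5.8,0,0],0,2],
    [[-7,0,0],0,2],
    [[-8,0,0],0,2],
    [[-8.5,0,0],0,2]
  ]
}}

```text
time_s: 7.25
position: [0.4892, -0.0348, 0.0258]
ee_rot: [0.001, 0.082, 0.997, -0.0]
wrist_force: [-0.3, 0.1, 0.5]
gripper_width: 0.0203
grasp_force: 0.4
```

Run:
```python
from h import *
for n in("scene",):
    c=ctrl.camera(n)
    co,_=masks(c["frame"])
    for p,a in blobs(co,25,95): print(n,p,a,(W2C(ray(c,*p,.031))*1000).round(1),(W2C(ray(c,*p,.021))*1000).round(1))
plan([(-20,-63,h,9,25) for h in (2.9,11,19,27,35,43,50)])
```

```text
scene [388.7  77.7] 68 [-674.7 -410.4] [-684.4 -419.9]
scene [272.1 192.8] 71 [-16.9 -60.3] [-19.8 -66.1]
scene [256.7 197.8] 76 [ 36.4 -60. ] [ 34.  -65.9]
scene [239.6 203.1] 78 [ 94.  -60.6] [ 92.3 -66.5]
scene [307.2 216.2] 80 [-86.   58.3] [-89.6  53.7]
scene [246.1 220.3] 85 [96.1  4.8] [94.4 -0.4]
scene [272.1 232. ] 91 [36.6 70.2] [34.3 65.7]
t 7.3 tcp carrier [-38.  -64.2] z 25.7 heading(c) 2.9 q6 -1.65 F [ 0.  -0.3 -0.1] w 0.0199
(-20, -63, 2.9, 9, 25) -> [1.15 0.03 0.07] -0.0
(-20, -63, 11, 9, 25) -> [ 1.12 -0.39  0.07] -8.1
(-20, -63, 19, 9, 25) -> [ 1.03 -0.79  0.07] -16.1
(-20, -63, 27, 9, 25) -> [ 0.89 -1.18  0.07] -24.1
(-20, -63, 35, 9, 25) -> [ 0.7  -1.54  0.07] -32.1
(-20, -63, 43, 9, 25) -> [ 0.45 -1.87  0.07] -40.1
(-20, -63, 50, 9, 25) -> [ 0.2  -2.13  0.07] -47.1
```

Emit:
{"op": "jog_arm", "data": {
  "series": [
    [[0.9,0,0],0,2],
    [[0.9,-0.4,0],-8,2],
    [[0.8,-0.8,0],-16,2],
    [[0.6,-1.2,0],-24,2],
    [[0.4,-1.6,0],-32,2],
    [[0.2,-1.9,0],-40,2],
    [[-0.1,-2.2,0],-48,2],
    [[-0.1,-2.2,0],-49,2]
  ]
}}

```text
time_s: 8.1
position: [0.484, -0.0563, 0.0252]
ee_rot: [-0.0, -0.339, 0.941, 0.0]
wrist_force: [-1.0, 0.1, 0.3]
gripper_width: 0.0201
grasp_force: 0.0
```

Run:
```python
from h import *
plan([(-17.5,-63,52,0,25),(32,0,52,0,25)])
```

```text
t 8.1 tcp carrier [-38.8 -86.3] z 25.2 heading(c) 51.9 q6 -2.56 F [-1.   0.1  0.3] w 0.0201
(-17.5, -63, 52, 0, 25) -> [-1.1  -0.24  0.02] -0.1
(32, 0, 52, 0, 25) -> [-9.11 -0.25  0.01] -0.1
```

Emit:
{"op": "jog_arm", "data": {
  "series": [
    [[-0.4,-0.2,0],0,2],
    [[-1.1,-0.2,0],0,2],
    [[-2,-0.2,0],0,2],
    [[-3,-0.2,0],0,2],
    [[-4,-0.2,0],0,2],
    [[-5,-0.2,0],0,2],
    [[-6,-0.2,0],0,2],
    [[-6.9,-0.2,0],0,2]
  ]
}}

```text
time_s: 8.9
position: [0.5402, -0.0132, 0.0252]
ee_rot: [0.0, -0.339, 0.941, -0.0]
wrist_force: [-0.0, 0.8, -0.1]
gripper_width: 0.0199
grasp_force: 0.2
```

Emit:
{"op": "jog_arm", "data": {
  "series": [
    [[-0.8,0,0],0,2],
    [[-1.5,0,0],0,2],
    [[-2.1,0,0],0,2],
    [[-2.3,0,0],0,2],
    [[-2.3,0,0],0,2]
  ]
}}

```text
time_s: 9.4
position: [0.5573, 0.0009, 0.0253]
ee_rot: [0.0, -0.339, 0.941, -0.0]
wrist_force: [-0.4, 0.8, -0.7]
gripper_width: 0.0199
grasp_force: 0.0
```

Run:
```python
from h import *
for n in("scene",):
    c=ctrl.camera(n)
    co,_=masks(c["frame"])
    for p,a in blobs(co,25,95): print(n,p,a,(W2C(ray(c,*p,.031))*1000).round(1),(W2C(ray(c,*p,.021))*1000).round(1))
plan([(32,0,52,0,25),(-88.2,57.7,5,10,80),(-88.2,57.7,5,10,25)])
```

```text
scene [390.6  79.2] 53 [-677.1 -399.9] [-686.8 -409.2]
scene [254.8 198.9] 33 [ 43.5 -58.3] [ 41.2 -64.1]
scene [239.6 203.1] 78 [ 94.  -60.6] [ 92.3 -66.5]
scene [264.8 214.4] 83 [34.7  5.8] [32.3  0.6]
scene [307.2 216.2] 80 [-86.   58.3] [-89.6  53.7]
scene [246.1 220.3] 86 [96.1  4.8] [94.4 -0.4]
scene [271.9 232.1] 90 [37.3 70.3] [35.  65.8]
t 9.45 tcp carrier [ 20.5 -15. ] z 25.2 heading(c) 51.9 q6 -2.42 F [ 0.1 -0.2 -0.3] w 0.0203
(32, 0, 52, 0, 25) -> [0.16 0.01 0.02] -0.1
(-88.2, 57.7, 5, 10, 80) -> [ 3.08 15.26 -5.47] 46.9
(-88.2, 57.7, 5, 10, 25) -> [ 3.07 15.26  0.03] 46.9
```

Slug 1 is in well 1: it reads (32.3,0.6) at z=21 mm. Now the last slug.

Emit:
{"op": "jog_arm", "data": {
  "series": [
    [[0,0,-5.5],0,2],
    [[0,0,-6.5],0,2],
    [[1,5,-6.5],8,2],
    [[2,9,-6.5],16,2],
    [[3.1,13,-6.5],24,2],
    [[3.1,15.3,-6.5],32,2],
    [[3.1,15.3,-6.5],40,2],
    [[3.1,15.3,-5.5],47,2]
  ]
}}

```text
time_s: 10.25
position: [0.4365, 0.0995, 0.0816]
ee_rot: [0.002, 0.067, 0.998, 0.0]
wrist_force: [0.5, -0.3, 0.1]
gripper_width: 0.0203
grasp_force: 0.0
```

Emit:
{"op": "jog_arm", "data": {
  "series": [
    [[0,0,0],0,2],
    [[0,0,0],0,2]
  ]
}}

```text
time_s: 10.45
position: [0.4356, 0.0988, 0.0803]
ee_rot: [-0.0, 0.064, 0.998, -0.0]
wrist_force: [0.0, 0.9, -0.0]
gripper_width: 0.02
grasp_force: 0.0
```

Run:
```python
from h import *
plan([(-88.2,57.7,5,10,25)])
```

```text
t 10.45 tcp carrier [-119.1   54.9] z 80.3 heading(c) 5.0 q6 -1.41 F [ 0.   0.9 -0. ] w 0.02
(-88.2, 57.7, 5, 10, 25) -> [-0.05  0.01  5.53] -0.0
```

Emit:
{"op": "jog_arm", "data": {
  "series": [
    [[0,0,3],0,2],
    [[0,0,5],0,2],
    [[0,0,5.5],0,2],
    [[0,0,5.5],0,2]
  ]
}}

```text
time_s: 10.85
position: [0.4353, 0.0988, 0.0249]
ee_rot: [-0.001, 0.064, 0.998, -0.0]
wrist_force: [0.3, -0.0, 0.6]
gripper_width: 0.0203
grasp_force: 0.0
```

Emit:
{"op": "jog_arm", "data": {
  "series": [
    [[-1,0,0],0,2],
    [[-2,0,0],0,2],
    [[-3.4,0,0],0,2],
    [[-4.8,0,0],0,2],
    [[-6.2,0,0],0,2],
    [[-7.6,0,0],0,2],
    [[-8.7,0,0],0,2],
    [[-9.2,0,0],0,2]
  ]
}}

```text
time_s: 11.65
position: [0.5294, 0.0868, 0.0262]
ee_rot: [0.001, 0.065, 0.998, 0.0]
wrist_force: [-0.3, -0.5, 1.6]
gripper_width: 0.02
grasp_force: 0.4
```

Run:
```python
from h import *
for n in("scene",):
    c=ctrl.camera(n)
    co,_=masks(c["frame"])
    for p,a in blobs(co,25,95): print(n,p,a,(W2C(ray(c,*p,.031))*1000).round(1),(W2C(ray(c,*p,.021))*1000).round(1))
plan([(-5,65,h,9,25) for h in (5,14,22,30,38,46,53)])
```

```text
scene [434.6 115.2] 26 [-723.6 -166.9] [-733.8 -173.8]
scene [256.8 197.7] 77 [ 35.9 -60.2] [ 33.6 -66.1]
scene [239.6 203.1] 78 [ 94.  -60.6] [ 92.3 -66.5]
scene [264.8 214.3] 84 [34.5  5.4] [32.2  0.2]
scene [246.1 220.2] 88 [96.   4.4] [94.2 -0.8]
scene [284.1 226.8] 84 [-4.3 66.9] [-7.  62.3]
scene [272. 232.] 90 [36.9 70.1] [34.5 65.6]
t 11.7 tcp carrier [-24.9  63.1] z 26.1 heading(c) 4.9 q6 -1.44 F [ 0.3 -0.9  0.2] w 0.02
(-5, 65, 5, 9, 25) -> [0.96 0.01 0.11] -0.1
(-5, 65, 14, 9, 25) -> [ 0.92 -0.45  0.11] -9.1
(-5, 65, 22, 9, 25) -> [ 0.82 -0.85  0.11] -17.1
(-5, 65, 30, 9, 25) -> [ 0.68 -1.23  0.11] -25.1
(-5, 65, 38, 9, 25) -> [ 0.48 -1.59  0.11] -33.1
(-5, 65, 46, 9, 25) -> [ 0.23 -1.92  0.11] -41.1
(-5, 65, 53, 9, 25) -> [-0.03 -2.18  0.11] -48.1
```

The slug stands at about (-5,65), between the sinks. I'll lift the tool before turning, to keep clear of the sinks.

Emit:
{"op": "jog_arm", "data": {
  "series": [
    [[0.6,0,0],0,2],
    [[0.6,0,-3.5],0,2],
    [[0.5,-0.5,-4.5],-8,2],
    [[0.3,-0.9,-4.5],-16,2],
    [[0.1,-1.3,-4.5],-24,2],
    [[0,-1.6,-4.5],-32,2],
    [[-0.1,-1.9,-4.5],-40,2],
    [[-0.2,-2,-4.5],-48,2]
  ]
}}

```text
time_s: 12.5
position: [0.525, 0.067, 0.0701]
ee_rot: [-0.001, -0.349, 0.937, 0.0]
wrist_force: [0.4, 1.2, -0.7]
gripper_width: 0.02
grasp_force: 0.0
```

Emit:
{"op": "jog_arm", "data": {
  "series": [
    [[0,0,0],0,2],
    [[0,0,0],0,2]
  ]
}}

```text
time_s: 12.7
position: [0.5255, 0.0672, 0.0702]
ee_rot: [-0.0, -0.345, 0.938, 0.0]
wrist_force: [-0.3, 0.3, 0.4]
gripper_width: 0.0196
grasp_force: 0.0
```

Run:
```python
from h import *
c=ctrl.camera("scene")
co,_=masks(c["frame"])
for p,a in blobs(co,25,95): print(p,a,(W2C(ray(c,*p,.031))*1000).round(1))
plan([(-5,65,53,6,25),(32,114,53,0,25)])
```

```text
[256.3 197.9] 69 [ 37.7 -60.1]
[239.6 203.1] 78 [ 94.  -60.6]
[264.7 214.3] 85 [34.8  5.3]
[246.1 220.2] 88 [96.   4.4]
[283.6 227. ] 82 [-2.6 66.9]
[272.1 232. ] 92 [36.6 70.2]
t 12.75 tcp carrier [-24.3  43.2] z 70.2 heading(c) 52.7 q6 -2.31 F [ 0.3 -0.1 -0. ] w 0.02
(-5, 65, 53, 6, 25) -> [-0.25 -0.24  4.52] -0.3
(32, 114, 53, 0, 25) -> [-6.99 -0.21  4.51] -0.3
```

Emit:
{"op": "jog_arm", "data": {
  "series": [
    [[-0.1,-0.3,2.5],0,2],
    [[-0.1,-0.3,4],0,2],
    [[-0.1,-0.3,4.5],0,2],
    [[-0.1,-0.3,4.5],0,2]
  ]
}}

```text
time_s: 13.15
position: [0.528, 0.0655, 0.0245]
ee_rot: [-0.001, -0.346, 0.938, 0.0]
wrist_force: [-0.2, -0.4, 0.4]
gripper_width: 0.0199
grasp_force: 0.0
```

Emit:
{"op": "jog_arm", "data": {
  "series": [
    [[-0.7,0,0],0,2],
    [[-1.5,0,0],0,2],
    [[-2.5,0,0],0,2],
    [[-3.5,0,0],0,2],
    [[-4.5,0,0],0,2],
    [[-5.5,0,0],0,2],
    [[-6.4,0,0],0,2],
    [[-6.8,0,0],0,2]
  ]
}}

```text
time_s: 13.95
position: [0.5817, 0.1103, 0.0253]
ee_rot: [0.0, -0.347, 0.938, -0.0]
wrist_force: [-0.4, -0.6, 0.7]
gripper_width: 0.0202
grasp_force: 0.5
```

Run:
```python
from h import *
c=ctrl.camera("scene")
co,_=masks(c["frame"])
for p,a in blobs(co,25,95): print(p,a,(W2C(ray(c,*p,.031))*1000).round(1))
plan([(32,114,53,8,25),(32,114,-38,8,25),(92,66,-38,0,25)])
```

```text
[256.5 196.9] 60 [ 35.7 -63.4]
[239.6 203.1] 78 [ 94.  -60.6]
[245.3 220.3] 73 [98.4  3.9]
[269.7 233.1] 37 [44.8 71.1]
[278.5 244.6] 88 [ 34.7 115.4]
t 14.0 tcp carrier [21.3 97.4] z 25.3 heading(c) 52.9 q6 -2.24 F [-0.3  1.3 -0. ] w 0.0197
(32, 114, 53, 8, 25) -> [0.88 0.14 0.03] -0.1
(32, 114, -38, 8, 25) -> [-2.01  3.    0.03] 90.9
(92, 66, -38, 0, 25) -> [-1.79 -5.48  0.03] 90.9
```

Run:
```python
from h import *
plan([(33,114,-10,6,70),(68,108,-10,0,25)])
```

```text
t 14.0 tcp carrier [21.3 97.4] z 25.3 heading(c) 52.9 q6 -2.24 F [-0.3  1.3 -0. ] w 0.0197
(33, 114, -10, 6, 70) -> [-0.83  2.43 -4.47] 62.9
(68, 108, -10, 0, 25) -> [-2.73 -1.26  0.03] 62.9
```

Emit:
{"op": "jog_arm", "data": {
  "series": [
    [[0.6,0,0],0,2],
    [[0.6,0,-3.5],0,2],
    [[0.4,0.5,-4.5],8,2],
    [[0.2,1,-4.5],16,2],
    [[0,1.5,-4.5],24,2],
    [[-0.4,2,-4.5],32,2],
    [[-0.8,2.4,-4.5],40,2],
    [[-0.8,2.4,-4.5],48,2]
  ]
}}

```text
time_s: 14.8
position: [0.5704, 0.1331, 0.0701]
ee_rot: [-0.0, 0.068, 0.998, 0.0]
wrist_force: [-0.2, -0.4, -0.4]
gripper_width: 0.0199
grasp_force: 0.0
```

Emit:
{"op": "jog_arm", "data": {
  "series": [
    [[0,0,0],8,2],
    [[0,0,0],15,2],
    [[0,0,0],15,2],
    [[0,0,0],15,2]
  ]
}}

```text
time_s: 15.2
position: [0.5707, 0.1326, 0.0701]
ee_rot: [-0.0, 0.193, 0.981, -0.0]
wrist_force: [-0.1, -0.3, -0.3]
gripper_width: 0.0206
grasp_force: 0.0
```

Run:
```python
from h import *
c=ctrl.camera("scene")
co,_=masks(c["frame"])
for p,a in blobs(co,25,95): print(p,a,(W2C(ray(c,*p,.031))*1000).round(1))
plan([(33,114,-10,6,25),(68,108,-10,0,25)])
```

```text
[256.8 197.7] 77 [ 35.9 -60.2]
[239.6 203.1] 78 [ 94.  -60.6]
[264.7 214.3] 85 [34.8  5.3]
[246.1 220.2] 88 [96.   4.4]
[272.  231.9] 92 [36.7 69.8]
[278.5 244.7] 87 [ 34.8 115.7]
t 15.25 tcp carrier [  5.8 116.9] z 70.2 heading(c) -10.0 q6 -1.1 F [ 0.1 -0.   0.3] w 0.0201
(33, 114, -10, 6, 25) -> [-0.07  0.19  4.52] -0.0
(68, 108, -10, 0, 25) -> [-4.23  0.21  4.52] -0.0
```

Emit:
{"op": "jog_arm", "data": {
  "series": [
    [[0,0.2,2.5],0,2],
    [[0,0.2,4],0,2],
    [[0,0.2,4.5],0,2],
    [[0,0.2,4.5],0,2]
  ]
}}

```text
time_s: 15.65
position: [0.5707, 0.1347, 0.0239]
ee_rot: [-0.001, 0.194, 0.981, -0.0]
wrist_force: [0.2, 0.8, -0.1]
gripper_width: 0.0202
grasp_force: 0.0
```

Emit:
{"op": "jog_arm", "data": {
  "series": [
    [[-0.6,0,0],0,2],
    [[-1.3,0,0],0,2],
    [[-2.1,0,0],0,2],
    [[-2.9,0,0],0,2],
    [[-3.6,0,0],0,2],
    [[-4.1,0,0],0,2],
    [[-4.1,0,0],0,2]
  ]
}}

```text
time_s: 16.35
position: [0.6109, 0.1188, 0.0254]
ee_rot: [0.0, 0.195, 0.981, 0.0]
wrist_force: [-0.9, -0.1, 1.1]
gripper_width: 0.0202
grasp_force: 0.0
```

Run:
```python
from h import *
c=ctrl.camera("scene")
co,_=masks(c["frame"])
for p,a in blobs(co,25,95): print(p,a,(W2C(ray(c,*p,.031))*1000).round(1))
plan([(67.5,108,-60,7,70),(67.5,108,-60,7,25),(92,66,-60,0,25)])
```

```text
[256.1 197.1] 62 [ 37.2 -63.2]
[239.6 203.1] 78 [ 94.  -60.6]
[246.1 220.3] 87 [96.1  4.8]
[265.8 247. ] 70 [ 72.6 109.2]
t 16.4 tcp carrier [ 47.3 111.8] z 25.2 heading(c) -10.1 q6 -1.13 F [-1.2  0.5  0.1] w 0.02
(67.5, 108, -60, 7, 70) -> [-0.28  2.08 -4.48] 49.9
(67.5, 108, -60, 7, 25) -> [-0.28  2.08  0.02] 49.9
(92, 66, -60, 0, 25) -> [-3.88 -2.16  0.02] 49.9
```

Emit:
{"op": "jog_arm", "data": {
  "series": [
    [[0.6,0,0],0,2],
    [[0.6,0,-3.5],0,2],
    [[0.4,0.5,-4.5],8,2],
    [[0.2,1,-4.5],16,2],
    [[0,1.5,-4.5],24,2],
    [[-0.2,2,-4.5],32,2],
    [[-0.3,2.1,-4.5],40,2],
    [[-0.3,2.1,-4.5],48,2]
  ]
}}

```text
time_s: 17.2
position: [0.6199, 0.1381, 0.0701]
ee_rot: [-0.0, 0.579, 0.816, -0.0]
wrist_force: [0.2, -0.4, -0.3]
gripper_width: 0.0198
grasp_force: 0.0
```

Emit:
{"op": "jog_arm", "data": {
  "series": [
    [[0,0,0],2,2],
    [[0,0,0],2,2]
  ]
}}

```text
time_s: 17.4
position: [0.6198, 0.1378, 0.07]
ee_rot: [-0.0, 0.591, 0.807, -0.0]
wrist_force: [-0.0, 0.6, -0.3]
gripper_width: 0.0203
grasp_force: 0.0
```

Run:
```python
from h import *
c=ctrl.camera("scene")
co,_=masks(c["frame"])
for p,a in blobs(co,25,95): print(p,a,(W2C(ray(c,*p,.031))*1000).round(1))
plan([(67.5,108,-60,7,25),(69,108,-60,7,25),(92,66,-60,0,25)])
```

```text
[256.7 197.5] 71 [ 35.9 -61.1]
[239.5 203.1] 77 [ 94.3 -60.7]
[262.6 214.3] 37 [40.9  3. ]
[246.  220.3] 86 [96.4  4.6]
t 17.45 tcp carrier [ 52.7 132.3] z 70.1 heading(c) -60.1 q6 -0.23 F [ 0.1  0.2 -0.2] w 0.0201
(67.5, 108, -60, 7, 25) -> [-0.09  0.07  4.51] -0.1
(69, 108, -60, 7, 25) -> [-0.17  0.2   4.51] -0.1
(92, 66, -60, 0, 25) -> [-5.65  0.1   4.51] -0.1
```

Run:
```python
from h import *
for n in ("top","wrist"):
    c=ctrl.camera(n)
    co,_=masks(c["frame"])
    for p,a in blobs(co,25,9000):
        q=(W2C(ray(c,*p,.031))*1000).round(1)
        if abs(q).max()<180: print(n,p,a,q)
```

```text
top [203.6 177.2] 107 [ 66.7 109.3]
top [245.9 178. ] 115 [90.2 -0.6]
top [269.7 184.5] 115 [ 87.4 -66.1]
top [216.5 194. ] 107 [30.5 64.6]
top [240.2 200.4] 109 [28.1 -0.2]
top [265.1 205.4] 108 [ 30.  -66.7]
wrist [255.7 245.6] 1359 [ 67.3 107.6]
wrist [225.8 353.2] 157 [92.2 17.5]
```

The top view puts the slug at (67,108.5), as planned. Descend and push it in.

Emit:
{"op": "jog_arm", "data": {
  "series": [
    [[0,0.1,2.5],0,2],
    [[0,0.1,4],0,2],
    [[0,0.1,4.5],0,2],
    [[0,0.1,4.5],0,2]
  ]
}}

```text
time_s: 17.95
position: [0.6205, 0.1377, 0.0241]
ee_rot: [-0.001, 0.591, 0.807, -0.001]
wrist_force: [-1.0, 0.6, -1.0]
gripper_width: 0.0203
grasp_force: 0.0
```

Emit:
{"op": "jog_arm", "data": {
  "series": [
    [[-0.7,0,0],0,2],
    [[-1.4,0,0],0,2],
    [[-2.2,0,0],0,2],
    [[-3.1,0,0],0,2],
    [[-4,0,0],0,2],
    [[-4.8,0,0],0,2],
    [[-5.4,0,0],0,2],
    [[-5.7,0,0],0,2]
  ]
}}

```text
time_s: 18.75
position: [0.639, 0.0825, 0.0252]
ee_rot: [0.0, 0.591, 0.807, -0.0]
wrist_force: [0.4, -0.4, -0.2]
gripper_width: 0.02
grasp_force: 0.0
```

Emit:
{"op": "jog_arm", "data": {
  "series": [
    [[-0.1,0,0],0,2],
    [[0,0,-4],0,2],
    [[0,0,-9],0,2],
    [[10,10,-14],0,2],
    [[15,15,-15],0,2],
    [[20,20,-15],0,2],
    [[20,20,-15],0,2],
    [[20,20,-15],0,2]
  ]
}}

```text
time_s: 19.55
position: [0.7513, 0.3016, 0.1693]
ee_rot: [0.0, 0.591, 0.807, 0.0]
wrist_force: [0.8, -0.0, 0.7]
gripper_width: 0.0202
grasp_force: 0.0
```

Run:
```python
from h import *
for n in ("top","scene"):
    c=ctrl.camera(n)
    co,_=masks(c["frame"])
    for p,a in blobs(co,25,9000):
        q=(W2C(ray(c,*p,.021))*1000).round(1)
        if abs(q).max()<180: print(n,p,a,q)
    if n=="top":cv2.imwrite("pics/f.png",cv2.resize(c["frame"][140:285,155:320],None,fx=4.1,fy=4.1,interpolation=cv2.INTER_CUBIC))
plan([])
```

```text
top [221.2 173. ] 101 [90.8 68.1]
top [246.3 178.1] 107 [92.5 -0.9]
top [269.6 184.4] 116 [ 89.8 -65.6]
top [216.5 194.2] 124 [31.6 66. ]
top [240.  200.5] 115 [29.3  1.1]
top [265.1 205.4] 109 [ 31.7 -66.6]
scene [256.7 197.5] 71 [ 33.6 -66.9]
scene [239.5 203.1] 77 [ 92.6 -66.6]
scene [246.  220.2] 83 [94.5 -0.9]
t 19.65 tcp carrier [145.6 325.4] z 167.3 heading(c) -59.7 q6 -0.03 F [-1.  -0.8 -0.3] w 0.0202
```

View pics/f.png

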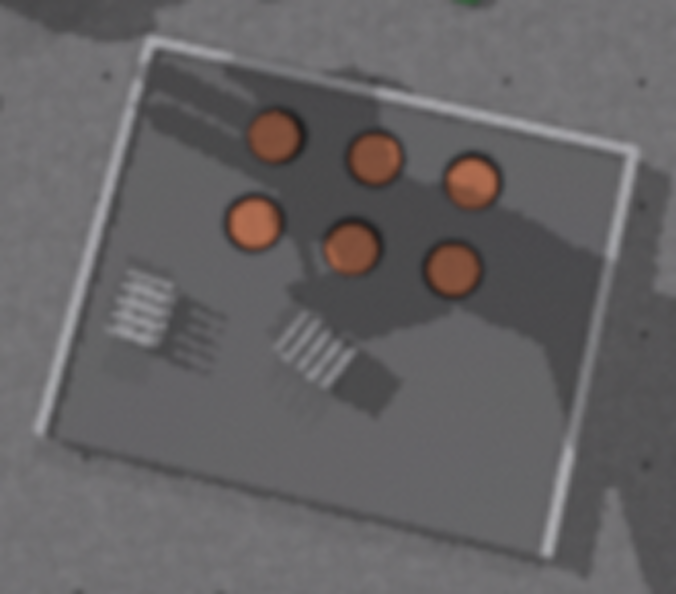

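All six wells show copper with a dark ring, at crop (275,136), (375,158), (472,182), (254,222), (352,248) and (453,269). The sinks at (142,303) and (315,347) have not moved. The arm blocks part of the scene view, so I'll move it clear and check well 5 from there.

Emit:
{"op": "jog_arm", "data": {
  "series": [
    [[15,0,-5],0,2],
    [[15,0,-5],0,2],
    [[22,0,-5],0,2],
    [[30,0,-5],0,2],
    [[30,0,-5],0,2],
    [[30,0,-5],0,2],
    [[30,0,-5],0,2],
    [[30,0,-5],0,2]
  ]
}}

```text
time_s: 20.45
position: [0.6587, 0.5872, 0.2174]
ee_rot: [0.0, 0.589, 0.808, -0.001]
wrist_force: [1.0, -0.3, -0.2]
gripper_width: 0.0202
grasp_force: 0.0
```

Run:
```python
from h import *
for n in ("top","scene"):
    c=ctrl.camera(n)
    co,_=masks(c["frame"])
    for p,a in blobs(co,25,900):
        q=(W2C(ray(c,*p,.021))*1000).round(1)
        if abs(q).max()<180: print(n,p,a,q)
    if n=="scene":cv2.imwrite("pics/g.png",cv2.resize(c["frame"][150:280,210:345],None,fx=4.4,fy=4.4,interpolation=cv2.INTER_CUBIC))
plan([])
```

```text
top [221.1 172.9] 116 [91.  68.4]
top [245.9 178.2] 119 [91.9  0.1]
top [269.5 184.5] 119 [ 89.5 -65.4]
top [216.7 194.3] 120 [31.5 65.4]
top [240.2 200.5] 123 [29.5  0.6]
top [265.  205.4] 125 [ 31.6 -66.3]
scene [256.8 197.7] 77 [ 33.6 -66.1]
scene [239.6 203.1] 78 [ 92.3 -66.5]
scene [264.8 214.3] 84 [32.2  0.2]
scene [246.1 220.2] 87 [94.2 -0.8]
scene [272.  231.9] 92 [34.4 65.3]
scene [254.1 238.5] 90 [93.3 66.7]
t 20.55 tcp carrier [ -2.  576.9] z 218.4 heading(c) -60.2 q6 0.32 F [-0.2 -0.2  0.8] w 0.0203
```

View pics/g.png

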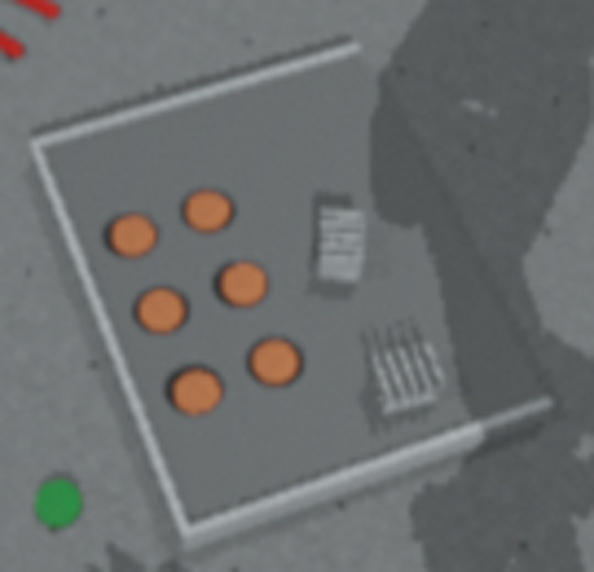

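In the scene crop, all six slugs lie flat in their wells. The last one, in well 5 at (195,391), looks like the others. Both sinks, at (342,243) and (407,375), are in place.

```bash
python3 -c "
from plant import ctrl
print(ctrl.finish_job())"
```

```text
the job is handed in; nothing more can be done
None
```

I pushed the three loose slugs into wells 1, 3 and 5, so all six wells now hold one slug lying flat; the sinks were left in place, I did not go near the tools, and the job was handed in at about 20.6 s.

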